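# Switch on the clamping station's air

## Task

Switch on the clamping station's air at its three loose hand valves: press down the wide round button of the main valve first, then the square button of the clamp valve, then the slim pin button of the blow-off valve. Press each one gently but right down, and leave all three down. Do not pick up, shift or tip the valves, and leave the other things on the table alone.

Things in the scene. Friction and masses are not known exactly. Their poses are not given: they have to be found in the camera images.
- main_valve: The main valve: a plain aluminium block 64 x 56 mm and 42 mm high, with in the middle of its top a wide round mushroom button, 50 mm across with a flat top 36 mm across, of black plastic. It weighs 0.9 kg and stands loose on the table. Origin: centre of the underside; z up; x along the 64 mm side, y along its two brass side stubs (82 mm over both).
- main_button (a point): Centre of the top face of the main valve's button; it goes down with the button. 76 mm above the table when the button is right up, 64 mm when it is right down. Nothing stands above it.
- main_plunger (a joint): How far the main valve's button is pushed down (m): 0 right up, 0.012 right down on its stop; it starts between 0 and 0.0015. It moves against about 4 N of friction, has no spring, and stays where it is left.
- clamp_valve: The clamp valve: a plain aluminium block 64 x 56 mm and 42 mm high, with in the middle of its top a square button, 34 x 34 mm, of black plastic. It weighs 0.9 kg and stands loose on the table. Origin: centre of the underside; z up; x along the 64 mm side, y along its two brass side stubs (82 mm over both).
- clamp_button (a point): Centre of the top face of the clamp valve's button; it goes down with the button. 76 mm above the table when the button is right up, 64 mm when it is right down. Nothing stands above it.
- clamp_plunger (a joint): How far the clamp valve's button is pushed down (m): 0 right up, 0.012 right down on its stop; it starts between 0 and 0.0015. It moves against about 4 N of friction, has no spring, and stays where it is left.
- blowoff_valve: The blow-off valve: a plain aluminium block 64 x 56 mm and 42 mm high, with in the middle of its top a slim round pin button, 18 mm across, of black plastic. It weighs 0.9 kg and stands loose on the table. Origin: centre of the underside; z up; x along the 64 mm side, y along its two brass side stubs (82 mm over both).
- blowoff_button (a point): Centre of the top face of the blow-off valve's button; it goes down with the button. 76 mm above the table when the button is right up, 64 mm when it is right down. Nothing stands above it.
- blowoff_plunger (a joint): How far the blow-off valve's button is pushed down (m): 0 right up, 0.012 right down on its stop; it starts between 0 and 0.0015. It moves against about 4 N of friction, has no spring, and stays where it is left.
- gauge_block: Bystander: bright steel setting block, 30 x 50 x 20 mm, loose. Origin: centre of the underside.
- profile_offcut: Bystander: grey aluminium profile offcut standing on end, 45 x 45 x 62 mm, loose. Origin: centre of the underside.
- wax_tin: Bystander: flat round tin, 70 mm across and 34 mm high, loose. Origin: centre of the underside.
There are look-alikes about, which are no part of the job. What is shaped like the main_valve but pink is not meant. What is shaped like the blowoff_valve but orange is not meant.

How it is judged (in metres and radians):
On the way, in this order (a step that is already met when the one before it is completed fails the run):
1. the main valve's button is down (more than 8 of its 12 mm) (value of joint main_plunger above 0.008 m), for 0.1 s.
2. the clamp valve's button is down (more than 8 of its 12 mm) (value of joint clamp_plunger above 0.008 m), for 0.1 s.
3. the blow-off valve's button is down (more than 8 of its 12 mm) (value of joint blowoff_plunger above 0.008 m), for 0.1 s.
At the end, for the whole second after the job is handed in: All three buttons are down by more than 8 mm of their 12 mm; every valve stands upright and at rest within 15 mm of where it stood; the setting block, the profile offcut and the tin are within 15 mm of where they were (value of joint each of main_plunger, clamp_plunger, blowoff_plunger above 0.008 m and distance of each of main_valve, clamp_valve, blowoff_valve, gauge_block, profile_offcut, wax_tin from where it was at the start of the episode below 0.015 m and angle between each of main_valve, clamp_valve, blowoff_valve's own z axis and vertical below 0.1 rad and linear speed of each of main_valve, clamp_valve, blowoff_valve below 0.02 m/s); the robot touches nothing.
It fails at once if a button is pushed (more than 4 mm down) before those ahead of it in the order are down (8 mm) ((value of joint clamp_plunger above 0.004 m and not (value of joint main_plunger above 0.008 m)) or (value of joint blowoff_plunger above 0.004 m and not (value of joint main_plunger above 0.008 m)) or (value of joint blowoff_plunger above 0.004 m and not (value of joint clamp_plunger above 0.008 m))).
It fails at once if a valve is pressed or hit with more than 40 N (contact force between any of the arm, the fingers and main_valve above 40 N or contact force between any of the arm, the fingers and clamp_valve above 40 N or contact force between any of the arm, the fingers and blowoff_valve above 40 N).
It fails at once if a valve is shifted more than 15 mm, lifted more than 8 mm or tipped (0.15 rad) (distance of any of main_valve, clamp_valve, blowoff_valve from where it was at the start of the episode above 0.015 m or height (world z) of any of main_valve, clamp_valve, blowoff_valve above 0.008 m or angle between any of main_valve, clamp_valve, blowoff_valve's own z axis and vertical above 0.15 rad).
It fails at once if a bystander (setting block, profile offcut, tin) is moved by more than 15 mm (distance of any of gauge_block, profile_offcut, wax_tin from where it was at the start of the episode above 0.015 m).
It also fails if it takes over 51 s, if anything falls off the work surface, if the arm or the gripper's body presses on something with over 40 N, if the wrist force passes 120 N, or if a joint passes its speed limit or range.

## Robot

A 6-joint arm with a two-finger parallel gripper is mounted at the origin on a cart in front of the work surface, level with it; the furniture and walls round the work are solid. World frame = base frame: x ahead of the robot, y to its left, z up, the work surface at z = 0. Lengths are in mm, angles in rad, forces in N, time in s.
With the tool pointing down it reaches from about 350 to 975 mm from the base axis. Payload 17.4 kg.
Tool frame: the origin (TCP) lies between the finger pads; the fingertips stand 17 mm ahead of it and the grasp point (between the pads) lies 2 mm behind it; z points along the fingers, y is the line along which they close (so a half turn about z gives the same grasp; the last joint's range is limited). The gripper opens to 85 mm and grips with 20 to 120 N. Pads are 22 mm wide; open, the fingers measure 114 mm over their backs; the gripper's body (76 mm by 85 mm) begins 54 mm behind the grasp point. The pads swing forward as they close: fully open they stand 13 mm farther back than shut.
Start: joints at [-1.253, 0.116, 1.442, -0, 1.584, -0.038], TCP at [235.121, -632.733, 248.303] pointing down, gripper open.
Joint ranges: [-2.83, 2.83], [-0.83, 2.19], [0.07, 2.5], [-1.14, 4.28], [0.01, 3], [-2.97, 2.97]. Speed limits (rad/s): [1.89, 1.89, 2.22, 3.14, 3.14, 3.14].

## Interface

Orientations are given as a 3x3 rotation matrix whose columns are the frame's x, y, z axes.
In Python, from plant import arm, snapshot, masks_of gives the robot as it stands.
- The arm moves only by the tool step_hand, called after "Call:" as name(argument=value, ...), one argument or row to a line, values as JSON. Schema: {"type":"object","properties":{"increments":{"type":"array","items":{"type":"number"},"minItems":7,"maxItems":140},"only":{"type":"string"},"quiet":{"type":"boolean"},"lines":{"type":"string"}},"required":["increments"],"additionalProperties":false}. increments is one flat list of numbers that holds 1 to 20 rows one after another, with no inner brackets; each row has 7 numbers: a rotation vector rx, ry, rz in normalised numbers (1 is 90 degrees), then dx, dy, dz in shares of the most that a row can go, 1 being 50 mm, then the finger opening in mm; each row shifts and turns the commanded pose from where the row before left it, along the tool's axes as they then stand; what a row does not reach is not made up. A row lasts 1/10 s, in which the tool goes at most 50 mm and 0.15 rad, less where a joint would pass 70% of its speed; a pose out of reach is approached as far as the arm can. The fingers move at their own pace and stop on an object; the grip force is fixed at half the most. Time passes only in rows, so rows that do not move let the fingers close. The tool returns the time, the measured TCP pose, the force, the opening and the grip force at its end. only (a regular expression) keeps the lines of the reply that match it, lines (a string "A,B") keeps lines A to B, and quiet returns only ok. A shift or turn number past 1, either way, is cut back to 1. Input that does not fit is refused with a message, and nothing moves.
- arm.sense(): the state, without advancing time (a new reading comes with each control period).
- snapshot(name): name is "scene" or "top"; returns a dict with "image" (400x640x3 uint8, red, green, blue), "z_map" (400x640 float32, mm along the optical axis (not along the pixel's ray), 0 where there is no reading), "fovy" (degrees; the focal length in pixels is half the picture's height over the tangent of half this angle, whatever the lens; pixels are square), "cx", "cy" (the principal point, pixels), "world_to_cam" (4x4, takes a point from world to camera coordinates). Camera axes: x right, y down, z forward; pixel columns grow to the right and rows downward; lengths in mm; the calibration is good to about 2 mm. A picture is of the moment at which its call begins.
- arm.close_job(): hands the job in; it is judged then, once.
Trained networks look in the newest picture that a camera, given by its name, has taken for a name from the list of things; names that differ only in an ending like _2 or _b are one class to them, and where a whole thing is asked for, a point or a joint stands for the part that bears it (a point fixed in the world has none). Each returns a list of dicts, best first, with "confidence" (0 to 1); they miss things now and then, are a little off and sometimes report something else, mostly with a low value. They report only what shows in the picture. A call takes as long as a camera call. They do not tell look-alikes from the thing itself.
- masks_of(query, camera): "region" (400x640 bool, what is visible of it) and "xy" ([column, row] in pixels, amid what is visible of it).
The state is a dict: "time_s": time; "qpos": joint angles; "qvel": joint speeds; "joint_efforts": joint torques, N m; "position": TCP position; "tool_rot": TCP orientation; "force": force on the tool from outside, world axes, zero at the start; "wrist_torque": the same for the moment, N m; "finger_gap": finger opening in mm; "finger_force": force on a finger pad.
Only numpy, scipy, OpenCV 4.12 (cv2) and the standard library are available. Lean on these libraries where they do the work, as an engineer would, in place of code of your own. Each camera call takes 0.05 s, during which the arm holds its last target. There are 200 camera calls.

## Working session

There is one attempt and no reset: what is moved stays moved. The work goes in short steps, Python scripts to look and compute and a tool call to move; the robot and the scene stay as the last step left them, time stands still between calls to the robot, and variables do not carry over. Pictures are saved under pics/ and viewed, at most 10 in all, crops included, and the job is handed in when it is done.

```bash
mkdir -p pics
```

Create h.py:
```python
import numpy as np, cv2
from plant import arm, snapshot, masks_of
def world(s,m):
    """world points of the pixels in mask m"""
    v,u=np.nonzero(m&(s["z_map"]>0)); z=s["z_map"][v,u]
    f=200/np.tan(np.radians(s["fovy"])/2)
    p=np.c_[(u-s["cx"])*z/f,(v-s["cy"])*z/f,z,np.ones(len(z))]
    return (p@np.linalg.inv(s["world_to_cam"]).T)[:,:3]
```

Run:
```python
from h import *
for c in("scene","top"):
    s=snapshot(c); cv2.imwrite(f"pics/{c}0.png",s["image"][...,::-1])
    print(c,s["fovy"],s["cx"],s["cy"],s["world_to_cam"].round(2).tolist())
    for q in("main_valve","main_button","clamp_valve","clamp_button","blowoff_valve","blowoff_button","gauge_block","profile_offcut","wax_tin"):
        for d in masks_of(q,c):
            P=world(s,d["region"]); 
            if len(P)<5: continue
            t=P[P[:,2]>np.percentile(P[:,2],98)-4]
            print(q,round(d["confidence"],2),np.round(d["xy"]),len(P),"top",((t.min(0)+t.max(0))/2).round(),(np.ptp(t,0)).round(), s["image"][d["region"]].mean(0).round())
st=arm.sense();print(st["tool_rot"].round(3).tolist(),st["position"],st["finger_gap"],st["force"],st["time_s"])
```

```text
scene 57.528904071528345 320.18339007532137 192.37352748980362 [[-0.78, -0.62, 0.01, 379.21], [-0.49, 0.6, -0.63, 374.27], [0.38, -0.5, -0.78, 776.1], [0.0, 0.0, 0.0, 1.0]]
main_valve 0.63 [376. 150.] 516 top [ 550. -359.   75.] [36. 38.  5.] [138. 130. 115.]
main_valve 0.6 [392. 121.] 456 top [ 565. -498.   76.] [40. 41.  7.] [188. 126. 128.]
main_button 0.71 [376. 141.] 162 top [ 551. -360.   76.] [39. 40.  5.] [100.  89.  77.]
clamp_valve 0.85 [283. 255.] 775 top [530.  92.  76.] [39. 37.  6.] [137. 129. 113.]
clamp_valve 0.29 [324. 149.] 417 top [ 661. -225.   71.] [104. 149.  78.] [119. 120. 138.]
clamp_button 0.66 [286. 242.] 194 top [529.  93.  77.] [37. 36.  5.] [73. 67. 58.]
clamp_button 0.53 [298. 312.] 319 top [409. 181.  21.] [40. 52.  5.] [200. 190. 175.]
blowoff_valve 0.98 [254. 337.] 1109 top [438. 290.  76.] [18. 16.  5.] [199. 118.  62.]
blowoff_valve 0.58 [220. 294.] 903 top [573. 267.  74.] [16. 16.  6.] [163. 155. 136.]
blowoff_valve 0.28 [282. 246.] 206 top [530.  92.  77.] [39. 37.  5.] [73. 67. 57.]
blowoff_button 0.44 [249. 335.] 77 top [438. 290.  76.] [18. 1
[... 940 characters left out ...]
] [30. 30. 28.]
blowoff_valve 0.61 [193. 236.] 450 top [438. 289.  80.] [16. 13.  7.] [170.  76.  13.]
blowoff_valve 0.57 [200. 195.] 447 top [573. 266.  79.] [17. 15.  9.] [127. 122. 102.]
blowoff_valve 0.37 [233. 163.] 234 top [683. 167.  68.] [47. 48.  5.] [125. 120. 103.]
gauge_block 0.33 [395. 204.] 190 top [ 552. -360.   81.] [38. 38.  4.] [32. 30. 26.]
profile_offcut 0.57 [233. 162.] 226 top [683. 169.  68.] [47. 46.  5.] [127. 121. 105.]
wax_tin 0.94 [365. 166.] 395 top [ 680. -269.   41.] [64. 63.  9.] [ 84.  89. 106.]
[[0.937, 0.348, 0.0], [0.348, -0.937, 0.0], [0.0, -0.0, -1.0]] [ 235.14038038 -632.73216705  248.2985221 ] 85.36130001139735 [-0.02039952 -0.70966657  0.33592547] 1.0
```

Run:
```python
import cv2,numpy as np
a=cv2.imread("pics/scene0.png");b=cv2.imread("pics/top0.png")
cv2.imwrite("pics/a.png",cv2.resize(a,(800,500)))
c=[cv2.resize(a[y-40:y+40,x-40:x+40],(260,260)) for x,y in((376,150),(283,255),(220,294),(392,121),(254,337))]
c.append(cv2.resize(b[125:275,180:480],(260,260)))
cv2.imwrite("pics/b.png",np.vstack([np.hstack(c[:3]),np.hstack(c[3:])]))
```

```text
(no output)
```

View pics/a.png

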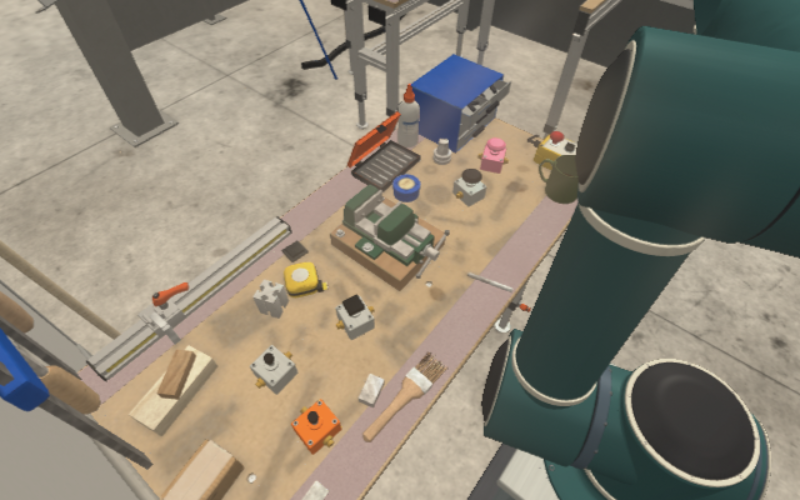

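View pics/b.png

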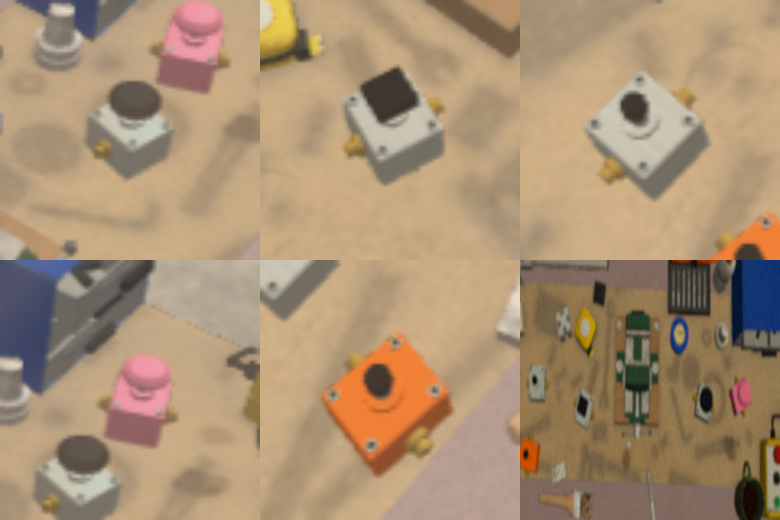

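Candidates in the scene picture are:
- Main valve: grey block with black mushroom at (376,150), or the pink one at (392,121). I choose grey.
- Blow-off valve: grey block with black pin at (220,294), or the orange one at (254,337). I choose grey.
- Clamp valve: the only one is at (283,255).

The close crops confirm these choices. Two views put the buttons at main (551.5,-360), clamp (530,92) and blow-off (573,266.5), with tops at about 76 mm.

Careful with the scale: shifts go in shares of 50 mm and turns go in shares of 90 degrees. That gives: 33 mm is 0.66, 29 mm is 0.58.

Call:
step_hand(
  increments=[0,0,0,0.66,-0.24,0,0,0,0,0,0.66,-0.24,0,0,0,0,0,0.66,-0.24,0,0,0,0,0,0.66,-0.24,0,0,0,0,0,0.66,-0.24,0,0,0,0,0,0.66,-0.24,0,0,0,0,0,0.66,-0.24,0,0,0,0,0,0.66,-0.24,0,0,0,0,0,0.66,-0.24,0,0,0,0,0,0.66,-0.24,0,0,0,0,0,0.66,-0.24,0,0,0,0,0,0.58,-0.26,0,0,0,0,0,0,0,0,0,0,0,0,0,0,0,0],
)

```text
time_s: 2.4
position: [552.3, -359.9, 248.2]
tool_rot: [[0.937, 0.35, -0.0], [0.35, -0.937, -0.0], [-0.0, -0.0, -1.0]]
force: [0.2, -0.3, 0.8]
finger_gap: 0.0
finger_force: 0.0
```

Scaled: 35 mm is 0.7, 25 mm is 0.5.

Call:
step_hand(
  increments=[0,0,0,0,0,0.7,0,0,0,0,0,0,0.7,0,0,0,0,0,0,0.7,0,0,0,0,0,0,0.5,0,0,0,0,0,0,0.2,0,0,0,0,0,0,0,0,0,0,0,0,0,0,0],
)

```text
time_s: 3.1
position: [552.2, -361.0, 109.9]
tool_rot: [[0.938, 0.348, 0.001], [0.348, -0.938, -0.001], [0.001, 0.001, -1.0]]
force: [-0.5, 0.2, -0.2]
finger_gap: 0.2
finger_force: 0.0
```

Run:
```python
from h import *
s=snapshot("scene")
cv2.imwrite("pics/c.png",cv2.resize(s["image"][80:200,300:460,::-1],(800,600)))
```

```text
(no output)
```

View pics/c.png

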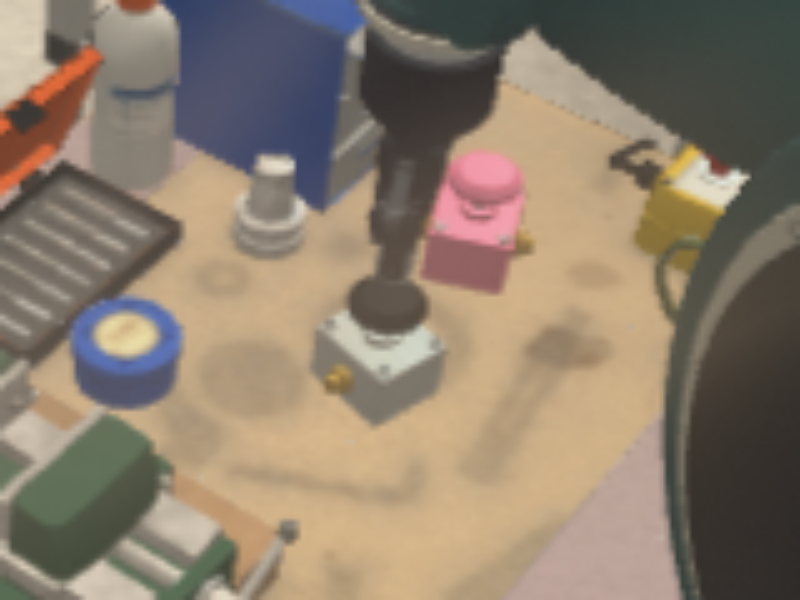

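The shut fingers stand just above the centre of the mushroom button, at about (388,285) in the crop. I'll press gently, watching the force.

Scaled: 3 mm is 0.06, 2 mm is 0.04.

Call:
step_hand(
  increments=[0,0,0,0,0,0.06,0,0,0,0,0,0,0.06,0,0,0,0,0,0,0.06,0,0,0,0,0,0,0.04,0,0,0,0,0,0,0.04,0,0,0,0,0,0,0.02,0,0,0,0,0,0,0.02,0,0,0,0,0,0,0.02,0,0,0,0,0,0,0.02,0],
)

```text
time_s: 4.05
position: [552.1, -360.3, 91.6]
tool_rot: [[0.937, 0.348, 0.0], [0.348, -0.937, -0.0], [0.0, 0.0, -1.0]]
force: [-0.5, 1.9, 3.6]
finger_gap: 0.0
finger_force: 1.9
```

Call:
step_hand(
  increments=[0,0,0,0,0,0.02,0,0,0,0,0,0,0.02,0,0,0,0,0,0,0.02,0,0,0,0,0,0,0.02,0],
)

```text
time_s: 4.45
position: [552.1, -360.3, 87.4]
tool_rot: [[0.937, 0.348, 0.0], [0.348, -0.937, -0.0], [0.0, 0.0, -1.0]]
force: [-1.4, 0.7, 4.3]
finger_gap: 0.4
finger_force: 2.0
```

Scaled: 1 mm is 0.02.

Call:
step_hand(
  increments=[0,0,0,0,0,0.02,0,0,0,0,0,0,0.02,0,0,0,0,0,0,0.02,0,0,0,0,0,0,0.02,0,0,0,0,0,0,0.02,0],
  only="pos|force",
)

```text
position: [552.1, -360.3, 82.3]
force: [0.0, 0.6, 3.9]
finger_force: 2.0
```

Call:
step_hand(
  increments=[0,0,0,0,0,0.01,0,0,0,0,0,0,0,0],
  only="pos|force",
)

```text
position: [552.1, -360.2, 81.6]
force: [0.4, -0.2, 2.3]
finger_force: 1.0
```

Call:
step_hand(
  increments=[0,0,0,0,0,0.01,0,0,0,0,0,0,0,0],
  only="pos|force",
)

```text
position: [552.1, -360.3, 81.3]
force: [1.0, -0.3, 3.0]
finger_force: 1.4
```

Scaled: 0.5 mm is 0.01.

Call:
step_hand(
  increments=[0,0,0,0,0,0.01,0,0,0,0,0,0,0,0],
  only="pos|force",
)

```text
position: [552.1, -360.3, 81.0]
force: [-0.4, -0.1, 5.2]
finger_force: 2.5
```

Call:
step_hand(
  increments=[0,0,0,0,0,0.006,0,0,0,0,0,0,0,0],
  only="pos|force",
)

```text
position: [552.1, -360.3, 81.0]
force: [-2.0, 1.5, 7.3]
finger_force: 3.8
```

The button is on its stop: force is rising at a constant height of 81 mm. Lifting off and going over to the clamp valve.

Scaled: -40 mm is -0.8, -36 mm is -0.72.

Call:
step_hand(
  increments=[0,0,0,0,0,-0.1,0,0,0,0,0,0,-0.3,0,0,0,0,0,0,-0.7,0,0,0,0,0,0,-0.8,0,0,0,0,0,0,-0.8,0,0,0,0,0,0,-0.6,0,0,0,0,0,0,0,0,0,0,0,0.22,-0.72,0,0,0,0,0,0.22,-0.72,0,0,0,0,0,0.22,-0.72,0,0,0,0,0,0.22,-0.72,0,0,0,0,0,0.22,-0.72,0,0,0,0,0,0.22,-0.72,0,0,0,0,0,0.22,-0.72,0,0,0,0,0,0.22,-0.72,0,0,0,0,0,0.24,-0.72,0,0,0,0,0,0.24,-0.72,0,0,0,0,0,0.24,-0.72,0,0,0,0,0,0.24,-0.72,0,0,0,0,0,0,0,0,0],
)

```text
time_s: 7.75
position: [528.4, 95.4, 245.5]
tool_rot: [[0.936, 0.352, -0.0], [0.352, -0.936, 0.001], [-0.0, -0.001, -1.0]]
force: [-0.1, -0.0, 0.2]
finger_gap: 0.2
finger_force: 0.0
```

Call:
step_hand(
  increments=[0,0,0,0,0,0,0,0,0,0,0,0,0,0],
  only="pos|force",
)

```text
position: [529.0, 91.5, 245.5]
force: [0.6, -0.3, -0.3]
finger_force: 0.0
```

Run:
```python
from h import *
s=snapshot("scene")
cv2.imwrite("pics/d.png",cv2.resize(s["image"][100:340,200:460,::-1],(650,600)))
for q in("main_button","clamp_button"):
  for d in masks_of(q,"scene"):
    P=world(s,d["region"]);t=P[P[:,2]>np.percentile(P[:,2],98)-4]
    print(q,d["confidence"],np.round(d["xy"]),((t.min(0)+t.max(0))/2).round(1),np.percentile(P[:,2],80))
```

```text
clamp_button 0.55 [283. 244.] [529.9  91.5  76.7] 76.38493676824112
```

View pics/d.png

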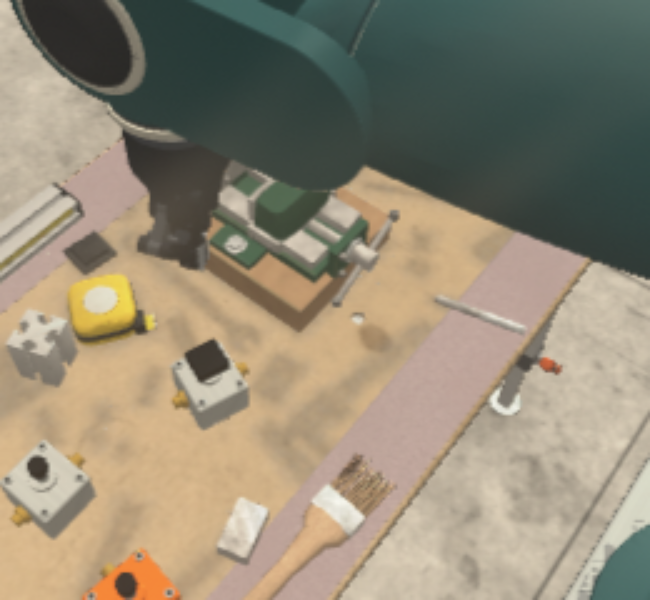

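The arm hides the main valve in this view. The clamp button at crop (207,360) is undisturbed, and the tool is raised over it. Going down: 245.5 to 97, then slow rows.

Scaled: 35 mm is 0.7, 25 mm is 0.5.

Call:
step_hand(
  increments=[0,0,0,0,0,0.7,0,0,0,0,0,0,0.7,0,0,0,0,0,0,0.7,0,0,0,0,0,0,0.5,0,0,0,0,0,0,0.2,0,0,0,0,0,0,0.08,0,0,0,0,0,0,0.06,0,0,0,0,0,0,0.02,0,0,0,0,0,0,0,0],
  only="pos|force",
)

```text
position: [529.5, 92.1, 98.5]
force: [0.1, -0.6, 0.6]
finger_force: 0.0
```

Call:
step_hand(
  increments=[0,0,0,0,0,0.02,0,0,0,0,0,0,0.02,0,0,0,0,0,0,0.02,0,0,0,0,0,0,0.02,0,0,0,0,0,0,0.02,0,0,0,0,0,0,0.02,0,0,0,0,0,0,0.02,0,0,0,0,0,0,0,0],
  only="pos|force",
)

```text
position: [529.1, 92.1, 90.4]
force: [-0.5, -0.0, 1.8]
finger_force: 1.0
```

Scaled: 1 mm is 0.02.

Call:
step_hand(
  increments=[0,0,0,0,0,0.02,0,0,0,0,0,0,0.02,0,0,0,0,0,0,0.02,0,0,0,0,0,0,0.02,0,0,0,0,0,0,0.02,0,0,0,0,0,0,0.02,0,0,0,0,0,0,0.02,0,0,0,0,0,0,0.02,0],
  only="pos|force",
)

```text
position: [529.1, 92.0, 82.5]
force: [-1.3, -0.3, 3.3]
finger_force: 2.0
```

Call:
step_hand(
  increments=[0,0,0,0,0,0.01,0,0,0,0,0,0,0.01,0,0,0,0,0,0,0,0],
  only="pos|force",
)

```text
position: [529.1, 92.0, 81.4]
force: [-0.9, 0.9, 1.7]
finger_force: 1.1
```

Call:
step_hand(
  increments=[0,0,0,0,0,0.01,0,0,0,0,0,0,0,0],
  only="pos|force",
)

```text
position: [529.1, 92.1, 81.0]
force: [-1.0, 0.8, 3.8]
finger_force: 1.8
```

Scaled: 0.4 mm is 0.008.

Call:
step_hand(
  increments=[0,0,0,0,0,0.008,0,0,0,0,0,0,0,0],
  only="pos|force",
)

```text
position: [529.1, 92.1, 81.0]
force: [-3.1, -0.2, 7.8]
finger_force: 3.8
```

Call:
step_hand(
  increments=[0,0,0,0,0,-0.1,0,0,0,0,0,0,-0.3,0,0,0,0,0,0,-0.6,0,0,0,0,0,0,-0.6,0,0,0,0,0,0,-0.4,0,0,0,0,0,0,0,0,0,0,0,0.34,-0.5,0,0,0,0,0,0.34,-0.5,0,0,0,0,0,0.34,-0.5,0,0,0,0,0,0.34,-0.5,0,0,0,0,0,0.34,-0.48,0,0,0,0,0,0.34,-0.48,0,0,0,0,0,0,0,0,0,0,0,0,0,0,0,0,0,0,0,0,0,0,0],
)

```text
time_s: 12.8
position: [572.9, 265.7, 180.4]
tool_rot: [[0.937, 0.348, -0.0], [0.348, -0.937, -0.0], [-0.001, 0.0, -1.0]]
force: [0.8, -0.4, -0.8]
finger_gap: -0.0
finger_force: 0.0
```

Run:
```python
from h import *
for c in("scene","top"):
 s=snapshot(c)
 if c=="scene": cv2.imwrite("pics/e.png",cv2.resize(s["image"][100:380,140:460,::-1],(680,595)))
 for q in("main_button","clamp_button","blowoff_button","blowoff_valve"):
  for d in masks_of(q,c):
    P=world(s,d["region"]);t=P[P[:,2]>np.percentile(P[:,2],98)-4]
    print(c,q,round(d["confidence"],2),np.round(d["xy"]),((t.min(0)+t.max(0))/2).round(1),np.percentile(P[:,2],80))
```

```text
scene main_button 0.53 [399. 119.] [ 565.9 -499.9   76.9] 75.6547117914358
scene clamp_button 0.53 [285. 246.] [529.7  92.1  65.1] 64.40953430558932
scene blowoff_button 0.64 [249. 334.] [438.2 290.7  76.6] 76.77609619489074
scene blowoff_button 0.49 [284. 245.] [528.9  92.1  65.1] 64.47310706878292
scene blowoff_valve 0.68 [221. 294.] [573.7 266.8  74.4] 44.02747649901701
top main_button 0.7 [392. 206.] [ 552.  -359.7   69.9] 68.05606389901072
top main_button 0.49 [435. 200.] [ 568.3 -499.5   83.4] 79.21993711513346
top clamp_button 0.64 [250. 207.] [529.4  86.8  70.8] 68.77312986742959
top blowoff_valve 0.71 [204. 195.] [574.7 251.8  52.5] 46.74663476429009
```

View pics/e.png

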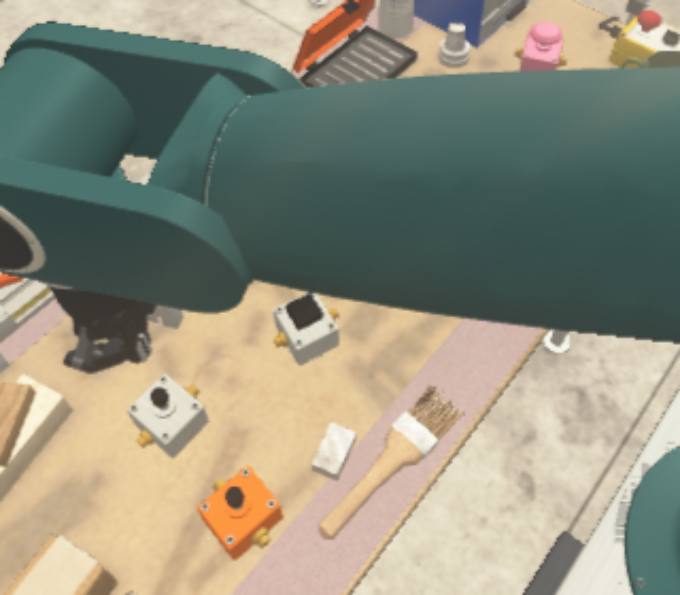

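The main button (top view) and the clamp button (65 mm, crop (305,312)) are right down. The tool is over the grey pin at crop (160,400), which is still up.

Scaled: 30 mm is 0.6, 14 mm is 0.28.

Call:
step_hand(
  increments=[0,0,0,0,0,0.6,0,0,0,0,0,0,0.6,0,0,0,0,0,0,0.28,0,0,0,0,0,0,0.1,0,0,0,0,0,0,0.06,0,0,0,0,0,0,0,0],
  only="pos|force",
)

```text
position: [573.5, 266.5, 99.5]
force: [0.4, 0.7, -0.1]
finger_force: 0.0
```

Call:
step_hand(
  increments=[0,0,0,0,0,0.02,0,0,0,0,0,0,0.02,0,0,0,0,0,0,0.02,0,0,0,0,0,0,0.02,0,0,0,0,0,0,0.02,0,0,0,0,0,0,0.02,0,0,0,0,0,0,0.02,0,0,0,0,0,0,0.02,0,0,0,0,0,0,0.02,0,0,0,0,0,0,0,0],
  only="pos|force",
)

```text
position: [573.1, 266.3, 89.6]
force: [-1.2, -0.6, 2.3]
finger_force: 1.1
```

Scaled: 1 mm is 0.02.

Call:
step_hand(
  increments=[0,0,0,0,0,0.02,0,0,0,0,0,0,0.02,0,0,0,0,0,0,0.02,0,0,0,0,0,0,0.02,0,0,0,0,0,0,0.02,0,0,0,0,0,0,0.02,0,0,0,0,0,0,0.02,0],
  only="pos|force",
)

```text
position: [573.1, 266.3, 82.5]
force: [-1.3, -0.4, 4.1]
finger_force: 2.0
```

Call:
step_hand(
  increments=[0,0,0,0,0,0.01,0,0,0,0,0,0,0.01,0,0,0,0,0,0,0,0],
  only="pos|force",
)

```text
position: [573.1, 266.3, 81.5]
force: [0.7, 1.4, 1.7]
finger_force: 1.2
```

Call:
step_hand(
  increments=[0,0,0,0,0,0.01,0,0,0,0,0,0,0,0],
  only="pos|force",
)

```text
position: [573.1, 266.3, 81.1]
force: [0.6, 0.0, 3.3]
finger_force: 1.4
```

Call:
step_hand(
  increments=[0,0,0,0,0,0.008,0,0,0,0,0,0,0,0],
  only="pos|force",
)

```text
position: [573.2, 266.3, 81.0]
force: [-1.3, -0.4, 6.2]
finger_force: 3.0
```

Call:
step_hand(
  increments=[0,0,0,0,0,-0.1,0,0,0,0,0,0,-0.3,0,0,0,0,0,0,-0.7,0,0,0,0,0,0,-0.7,0,0,0,0,0,0,-0.7,0,0,0,0,0,0,-0.6,0,0,0,0,0,0,0,0,0,0,0,0,0,0,0],
)

```text
time_s: 17.1
position: [573.2, 266.4, 236.9]
tool_rot: [[0.937, 0.348, 0.001], [0.348, -0.937, 0.001], [0.002, -0.0, -1.0]]
force: [0.8, 0.3, -0.2]
finger_gap: -0.0
finger_force: 0.0
```

Run:
```python
from h import *
for c in("scene","top"):
 s=snapshot(c)
 for q in("main_button","clamp_button","blowoff_valve","gauge_block","profile_offcut","wax_tin"):
  for d in masks_of(q,c):
    P=world(s,d["region"]);t=P[P[:,2]>np.percentile(P[:,2],98)-4]
    print(c,q,round(d["confidence"],2),np.round(d["xy"]),((t.min(0)+t.max(0))/2).round(1))
```

```text
scene clamp_button 0.76 [285. 244.] [528.9  92.1  64.6]
scene blowoff_valve 0.87 [255. 339.] [438.8 289.8  76.1]
scene blowoff_valve 0.75 [219. 294.] [572.5 267.   63.4]
scene blowoff_valve 0.7 [216. 235.] [685.6 171.1  62.5]
scene gauge_block 0.91 [295. 312.] [408.  181.2  20.9]
scene profile_offcut 0.87 [218. 238.] [685.6 170.5  62.5]
top main_button 0.67 [392. 208.] [ 553.1 -360.6   69.7]
top main_button 0.51 [436. 202.] [ 568.1 -499.6   82. ]
top main_button 0.19 [202. 198.] [507.4 166.1 464.2]
top clamp_button 0.7 [252. 210.] [532.4  93.   70.5]
top blowoff_valve 0.88 [204. 197.] [504.2 164.4 470.2]
top gauge_block 0.66 [225. 246.] [409.6 179.7  27.7]
top profile_offcut 0.73 [234. 164.] [686.8 168.9  68.3]
top wax_tin 0.68 [362. 166.] [ 679.8 -267.1   41.7]
top wax_tin 0.67 [250. 214.] [531.  93.  70.]
```

All three buttons measure right down, nothing has moved, and the arm is clear.

```bash
python3 -c "from plant import arm; print(arm.close_job())"
```

```text
the job is handed in; nothing more can be done
None
```

I pressed the main, clamp and blow-off buttons right down in that order and handed the job in at about 17 s. The highest force reading I saw was about 8 N; in the last pictures all three were down and neither the valves nor the bystanders had shifted noticeably, but no verdict came back.

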